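Free the blue-sink driver board from its spring hold-down

TASK

On the motor test bench two driver boards are held down in metal nests by spring fingers with red handles. Lift the finger off the board with the blue heat sink until it snaps back and stays up, and only then take that board out and set it down flat, heat sink up, in the white tray, without dropping it. Leave the finger on the other board (black heat sink) shut.

Things in the scene. Friction and masses are not known exactly. Their poses are not given: they have to be found in the camera images.
- board_grip (a point): Middle of the board's blue heat sink (44 x by 30 y, 40 mm high): 26 mm above the green board, 14 mm below the sink's top, 32 mm above the board's underside. Grip across y. Board 110 x 70 x 6 mm, 160 g, its middle 20 mm off in +x; 10 mm high terminals on its -x edge. It lies 12 mm above the table between 5 mm ledges: lift straight up. The other board's sink is black.
- finger_handle (a point): On the red handle of the finger over the blue-sink board: round bar, 14 mm thick, 62 mm long to +y, this point 38 mm out, 80 mm above the table. Frame turns with the finger; shut: z up, x and y as the board's. Hinge axis is along y, 64 mm to +x and 20 mm to -z from here. Opening swings it up and over to +x. Pinch across x from above; heat sink top is 22 mm lower.
- finger (a joint): Angle of that finger, rad: 0 shut with its foot on the board's +x end, 1.75 fully open, leaning back. Over-centre spring: below about 0.8 it pushes shut (about 5 N at the handle), above that it swings open by itself and stays.
- tray_in (a point): Centre of the inner floor of the white open tray, which is fixed to the table: inside 180 (its x) x 150 (y) mm, rim 19 mm above this point, walls 5 mm. The floor is 5 mm above the table.
- finger2 (a joint): Angle of the other spring finger, on the board with the black heat sink, rad: 0 shut. Leave it shut.

How it is judged:
On the way, in this order (a step that is already met when the one before it is completed fails the run):
1. the finger is lifted off and stays open by itself while the board still lies in its nest (value of joint finger above 1.2 rad and distance of board_grip from where it was at the start of the episode below 0.015 m and contact force between the fingers and finger below 0.2 N), for 0.2 s.
2. the board, still held, is lowered to within 20 mm of the tray floor (horizontal distance between board_grip and tray_in below 0.1 m and z of board_grip in the frame of tray_in below 0.052 m and contact force between the fingers and board above 0.5 N), for 0.03 s.
At the end, for the whole second after the job is handed in: The blue-sink board lies at rest in the tray, flat on its floor (grip point less than 37 mm above the floor, tilted less than 0.15 rad, heat sink up) and within its walls; the other finger is shut (below 0.2 rad) (x of board_grip in the frame of tray_in between -0.085 and 0.085 m and y of board_grip in the frame of tray_in between -0.07 and 0.07 m and z of board_grip in the frame of tray_in below 0.037 m and angle between board_grip's own z axis and vertical below 0.15 rad and linear speed of board below 0.02 m/s and value of joint finger2 below 0.2 rad); the robot touches nothing.
It fails at once if the finger on the other board is lifted (value of joint finger2 above 0.4 rad).
It also fails if it takes over 53 s, if anything falls off the work surface, if the arm or the gripper's body presses on something with over 40 N, if the wrist force passes 120 N, or if a joint passes its speed limit or range.

ROBOT

A 6-joint arm with a two-finger parallel gripper is mounted at the origin on the work surface. World frame = base frame: x ahead of the robot, y to its left, z up, the work surface at z = 0. Lengths are in m, angles in rad, forces in N, time in s.
With the tool pointing down it reaches from about 0.35 to 0.775 m from the base axis. Payload 5.5 kg.
Tool frame: the origin (TCP) lies between the finger pads; the fingertips stand 19 mm ahead of it and the grasp point (between the pads) is the TCP (env.tcp_to_tips is the distance from the TCP to the fingertips, in m); z points along the fingers, y is the direction in which the jaws open and shut (so a half turn about z gives the same grasp; the last joint's range is limited). The gripper opens to 85 mm and grips with 20 to 120 N. Pads are 22 mm wide; open, the fingers measure 114 mm over their backs; the gripper's body (76 mm by 85 mm) begins 54 mm behind the grasp point. The pads swing forward as they close: fully open they stand 13 mm farther back than shut.
Start: joints at [-1.38, 0.313, 0.046, 1.304, 0, 1.431], TCP at [0.187, -0.544, 0.227] pointing down, gripper open.
Joint ranges: [-2.76, 2.76], [-0.86, 1.69], [-1.03, 1.26], [-2.2, 2.34], [-1.47, 1.5], [-3.14, 3.14]. Speed limits (rad/s): [2.57, 2.57, 3.14, 3.14, 3.14, 3.14].

INTERFACE

Orientations are given as a unit quaternion [w, x, y, z].
In Python, from workcell import env, eyes, job gives the robot as it stands. The module is installed in compiled form; this text tells all that it offers.
- The arm moves only by the tool move_arm, never from a script. Its argument "commands" is a list of rows, each a list of 3 entries, a list of its own where there are three numbers: the shift along the world's x, y, z as a fraction of full scale, then the turn, a rotation vector about the world's x, y, z as a fraction of full scale, then the gripper command: -1 is shut, 1 is fully open, values between are in proportion. In form: [[[x, y, z], [wx, wy, wz], gripper], ...]. A call has 1 to 5 rows; each row shifts and turns the commanded pose from where the row before left it; what a row does not reach is not made up. Full scale, the value 1, is 0.04 m for a shift and 8 degrees for a turn. A row lasts 1/10 s, in which the tool goes at most 50 mm and 8.59 degrees, less where a joint would pass 70% of its speed; a pose out of reach is approached as far as the arm can. A call with a number of a shift or a turn outside -1 to 1 is refused whole. A call with a gripper value outside its range is refused whole. The fingers move at their own pace and stop on an object; "newtons" is the grip in N (left out, the last holds). Time passes only in rows, so rows that do not move let the fingers close. It gives the time, the measured TCP pose, the force and the opening at its end, in the units of the state.
- env.get_state(): the state, without advancing time (a new reading comes with each control period).
- eyes.read_camera(name): name is "scene" or "top" or "wrist"; returns a dict with "frame" (480x640x3 uint8, red, green, blue), "mtx" (3x3 intrinsics, pixels), "camera_from_world" (4x4, takes a point from world to camera coordinates); the wrist camera has in their place "mount" (4x4, takes a point from camera to tool coordinates, whose origin is the TCP and whose axes are the flange's). Camera axes: x right, y down, z forward; pixel columns grow to the right and rows downward; lengths in m; the calibration is good to about 2 mm. A picture is of the moment at which its call begins: read the wrist's pose just before it. There is no depth.
- job.hand_in(): hands the job in, once; it reports no verdict.
The state is a dict: "clock": time; "joint_pos": joint angles; "qvel": joint speeds; "tau": joint torques, N m; "tcp_pos": TCP position; "orientation": TCP orientation; "wrist_force": force on the tool from outside, world axes, zero at the start; "ft_torque": the same for the moment, N m; "finger_gap": finger opening in m.
Only numpy, scipy, OpenCV 4.12 (cv2) and the standard library are available. Lean on these libraries where they do the work, as an engineer would, in place of code of your own. Each camera call takes 0.05 s, during which the arm holds its last target.

## Working session

There is one attempt and no reset: what is moved stays moved. The work goes in short steps, Python scripts to look and compute and a tool call to move; the robot and the scene stay as the last step left them, time stands still between calls to the robot, and variables do not carry over. Pictures are saved under pics/ and viewed, and the job is handed in when it is done.

Besides the shell and the picture viewer there is one more tool, called after "Call:" by a JSON object that holds its "api" and its "payload", one argument or row to a line. move_arm: Moves the arm, as the interface text tells. Its arguments: {"type":"object","properties":{"commands":{"type":"array","items":{"type":"array"}},"newtons":{"type":"number"}},"required":["commands"]}

```bash
mkdir -p pics; python3 - <<'E'
from workcell import env, eyes, job
import cv2,numpy as np,pickle
s=env.get_state();print(s)
d={}
for n in ["scene","top","wrist"]:
    c=eyes.read_camera(n);d[n]=c
    cv2.imwrite(f"pics/{n}0.png",c["frame"][:,:,::-1])
    print(n,c["mtx"].tolist(),np.round(c.get("camera_from_world",c.get("mount")),4).tolist())
pickle.dump((s,d),open("cam0.pkl","wb"))
E
```

```text
{'clock': 0.0, 'joint_pos': array([-1.37960007e+00,  3.14020613e-01,  4.49741653e-02,  1.30359904e+00,
       -2.26089349e-05,  1.43120533e+00]), 'qvel': array([ 0.00060138, -0.00085897,  0.0009826 ,  0.00053624, -0.00124789,
        0.00017059]), 'tau': array([-3.44273685e-04, -4.80621314e+01,  2.98535603e+01,  1.93235383e-02,
       -1.40115039e-04,  4.05018909e-06]), 'tcp_pos': array([ 0.18664181, -0.54331291,  0.22559541]), 'orientation': array([-9.23981573e-04,  9.86353201e-01,  1.64640539e-01, -3.51546749e-05]), 'wrist_force': array([0.05243438, 0.30972819, 0.36964761]), 'ft_torque': array([-0.00261232, -0.00638678,  0.0275615 ]), 'finger_gap': 0.08563787533784618}
scene [[464.8341105300267, 0.0, 317.42688531621707], [0.0, 464.8341105300267, 239.17041262264814], [0.0, 0.0, 1.0]] [[0.2237, 0.9746, -0.0058, -0.1173], [0.8305, -0.1937, -0.5222, -0.3934], [-0.51, 0.112, -0.8528, 1.1425], [0.0, 0.0, 0.0, 1.0]]
top [[458.3217839942266, 0.0, 322.9604939746421], [0.0, 458.3217839942266, 238.00263218298878], [0.0, 0.0, 1.0]] [[0.0109, -0.9998, -0.0175, 0.0238], [-0.9922, -0.0086, -0.124, 0.5745], [0.1238, 0.0187, -0.9921, 0.9606], [0.0, 0.0, 0.0, 1.0]]
wrist [[365.15479316136856, 0.0, 317.755008144702], [0.0, 365.15479316136856, 240.21855973846175], [0.0, 0.0, 1.0]] [[0.0013, -0.9488, -0.3159, 0.0803], [1.0, 0.0012, 0.0005, -0.0], [-0.0001, -0.3159, 0.9488, -0.1481], [0.0, 0.0, 0.0, 1.0]]
```

View pics/top0.png

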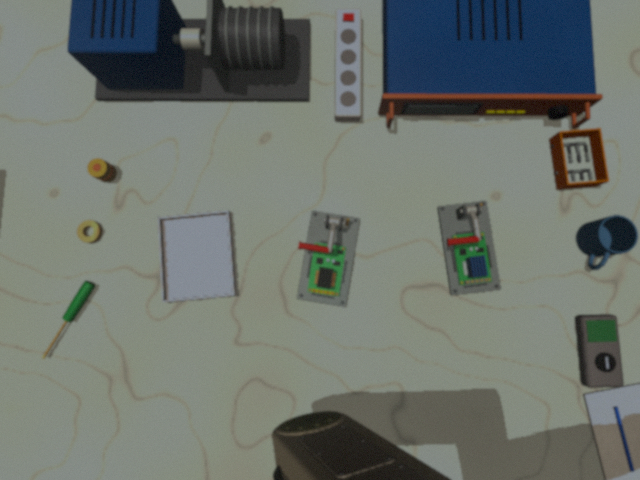

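View pics/scene0.png

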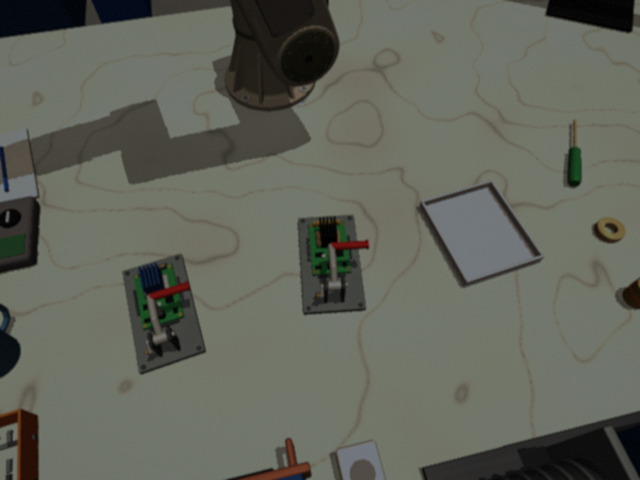

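View pics/wrist0.png

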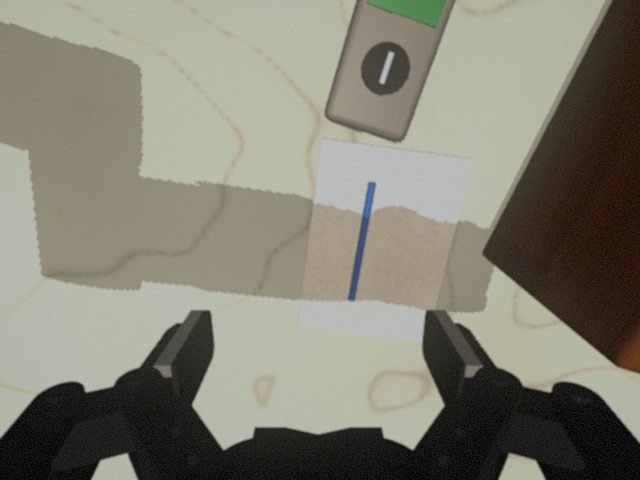

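```bash
python3 - <<'E'
import pickle,cv2,numpy as np
s,d=pickle.load(open("cam0.pkl","rb"))
t=d["top"]["frame"][:,:,::-1];c=d["scene"]["frame"][:,:,::-1]
a=cv2.resize(t[190:305,420:520],None,fx=5.2,fy=5.2,interpolation=cv2.INTER_CUBIC)
cv2.imwrite("pics/t1.png",cv2.convertScaleAbs(a,alpha=1.6))
a=cv2.resize(c[245:380,110:220],None,fx=4.4,fy=4.4,interpolation=cv2.INTER_CUBIC)
cv2.imwrite("pics/s1.png",cv2.convertScaleAbs(a,alpha=1.6))
a=cv2.resize(t[200:310,150:250],None,fx=5,fy=5,interpolation=cv2.INTER_CUBIC)
cv2.imwrite("pics/t2.png",a)
E
```

```text
(no output)
```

View pics/t1.png

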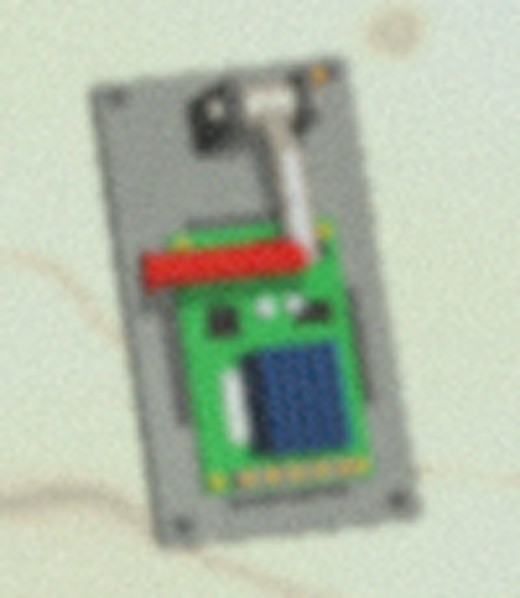

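View pics/s1.png

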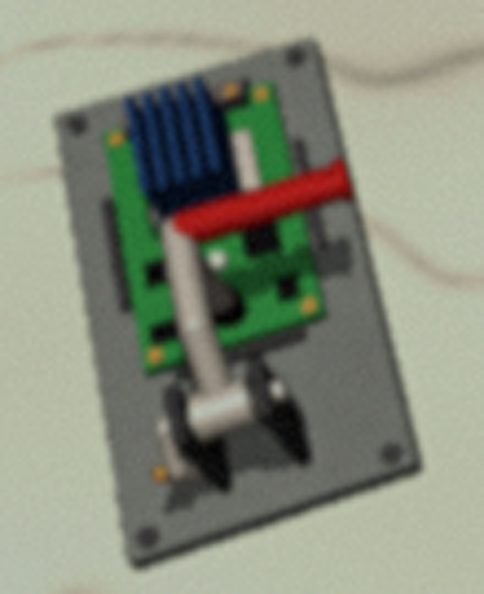

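View pics/t2.png

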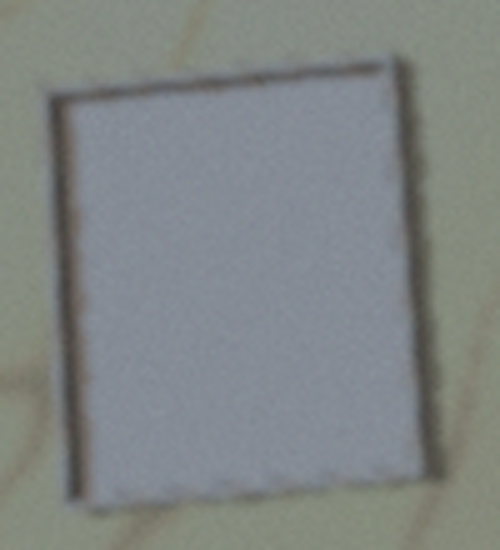

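```bash
cat > h.py <<'E'
import pickle,cv2,numpy as np
s,d=pickle.load(open("cam0.pkl","rb"))
def ray(n,px,s=None):
    c=d[n] if isinstance(n,str) else n; T=c["camera_from_world"];R=T[:3,:3]
    o=-R.T@T[:3,3]; v=R.T@np.linalg.solve(c["mtx"],[px[0],px[1],1]); return o,v
def atz(n,px,z):
    o,v=ray(n,px); return o+v*(z-o[2])/v[2]
def tri(p,q):
    o1,v1=ray("top",p);o2,v2=ray("scene",q)
    v1=v1/np.linalg.norm(v1);v2=v2/np.linalg.norm(v2)
    A=np.stack([v1,-v2],1);t=np.linalg.lstsq(A,o2-o1,rcond=None)[0]
    a=o1+t[0]*v1;b=o2+t[1]*v2;return (a+b)/2,np.linalg.norm(a-b)
T1=lambda u,v:(420+(u+.5)/5.2-.5,190+(v+.5)/5.2-.5)
S1=lambda u,v:(110+(u+.5)/4.4-.5,245+(v+.5)/4.4-.5)
T2=lambda u,v:(150+(u+.5)/5-.5,200+(v+.5)/5-.5)
E
python3 - <<'E'
from h import *
np.set_printoptions(precision=4,suppress=True)
print("free",tri(T1(147,271),S1(345,180)),atz("top",T1(147,271),.08),atz("scene",S1(345,180),.08))
print("root",tri(T1(308,257),S1(185,222)),atz("top",T1(308,257),.08),atz("scene",S1(185,222),.08))
print("plate top",[atz("top",T1(*p),.005)[:2] for p in [(92,85),(345,58),(418,512),(160,542)]])
print("plate sc",[atz("scene",S1(*p),.005)[:2] for p in [(140,565),(418,468),(315,42),(58,115)]])
print("sink top",[atz("top",T1(*p),.058)[:2] for p in [(262,350),(340,342),(350,445),(272,455)]])
print("sink sc",[atz("scene",S1(*p),.058)[:2] for p in [(125,98),(203,78),(238,185),(160,212)]])
print("board top",[atz("top",T1(*p),.018)[:2] for p in [(180,232),(330,220),(372,475),(208,490)]])
print("board sc",[atz("scene",S1(*p),.018)[:2] for p in [(150,370),(325,312),(272,85),(105,135)]])
r=[atz("top",T2(*p),.024)[:2] for p in [(50,97),(402,58),(438,478),(75,500)]]
print("tray",r,np.mean(r,0))
r=[atz("scene",p,.024)[:2] for p in [(419,203),(492,183),(542,259),(466,284)]]
print("tray",r,np.mean(r,0))
E
```

```text
free (array([ 0.5632, -0.2274,  0.0816]), np.float64(0.003363605475189338)) [ 0.5633 -0.2295  0.08  ] [ 0.5627 -0.226   0.08  ]
root (array([ 0.5688, -0.2873,  0.0857]), np.float64(0.007801382743350622)) [ 0.5694 -0.2933  0.08  ] [ 0.5665 -0.2849  0.08  ]
plate top [array([ 0.6531, -0.2267]), array([ 0.6658, -0.336 ]), array([ 0.4706, -0.3603]), array([ 0.4569, -0.2514])]
plate sc [array([ 0.6645, -0.3284]), array([ 0.6509, -0.2236]), array([ 0.453 , -0.2481]), array([ 0.4641, -0.3563])]
sink top [array([ 0.5341, -0.2807]), array([ 0.5377, -0.3121]), array([ 0.4961, -0.3148]), array([ 0.4918, -0.2835])]
sink sc [array([ 0.4951, -0.312 ]), array([ 0.493 , -0.2816]), array([ 0.5436, -0.2706]), array([ 0.5483, -0.3003])]
board top [array([ 0.5874, -0.2596]), array([ 0.5931, -0.323 ]), array([ 0.4856, -0.337 ]), array([ 0.4786, -0.2686])]
board sc [array([ 0.5936, -0.3183]), array([ 0.5849, -0.2506]), array([ 0.478 , -0.2644]), array([ 0.486, -0.333])]
tray [array([0.6152, 0.3938]), array([0.634 , 0.2371]), array([0.4488, 0.2147]), array([0.4376, 0.373 ])] [0.5339 0.3047]
tray [array([0.4546, 0.2213]), array([0.4409, 0.3814]), array([0.6249, 0.3973]), array([0.6409, 0.2431])] [0.5403 0.3108]
```

Call:
{"api": "move_arm", "payload": {
  "commands": [
    [[0.8,0.6,0],[0,0,0.8],1],
    [[0.8,0.6,0],[0,0,0.8],1],
    [[0.8,0.6,0],[0,0,0.8],1],
    [[0.8,0.6,0],[0,0,0.8],1],
    [[0.8,0.6,0],[0,0,0.8],1]
  ],
  "newtons": 40
}}

```text
clock: 0.65
tcp_pos: [0.3477, -0.4227, 0.2263]
orientation: [-0.0, 0.902, 0.432, 0.0]
wrist_force: [0.6, 0.2, -0.1]
finger_gap: 0.0852
```

Call:
{"api": "move_arm", "payload": {
  "commands": [
    [[0.8,0.6,0],[0,0,0.8],0.3],
    [[0.8,0.6,0],[0,0,0.8],0.3],
    [[0.8,0.6,0],[0,0,0.8],0.3],
    [[0.8,0.6,0],[0,0,0.8],0.3],
    [[0.8,0.6,0],[0,0,0.9],0.3]
  ]
}}

```text
clock: 1.15
tcp_pos: [0.5078, -0.3026, 0.2263]
orientation: [-0.0, 0.743, 0.669, -0.0]
wrist_force: [0.3, -0.4, 0.4]
finger_gap: 0.0556
```

Call:
{"api": "move_arm", "payload": {
  "commands": [
    [[0.8,0.6,0],[0,0,0.8],0.3],
    [[0.6,0.6,0],[0,0,0.8],0.3],
    [[0,0,0],[0,0,0],0.3]
  ]
}}

```text
clock: 1.45
tcp_pos: [0.5651, -0.2526, 0.2257]
orientation: [-0.0, 0.663, 0.749, 0.001]
wrist_force: [-0.9, -0.4, 0.3]
finger_gap: 0.0556
```

```bash
cat > w.py <<'E'
from workcell import env, eyes
import cv2,numpy as np,sys,pickle
from scipy.spatial.transform import Rotation as R
s=env.get_state();c=eyes.read_camera("wrist")
T=np.eye(4);q=s["orientation"];T[:3,:3]=R.from_quat([q[1],q[2],q[3],q[0]]).as_matrix();T[:3,3]=s["tcp_pos"]
c["camera_from_world"]=np.linalg.inv(T@c["mount"])
cv2.imwrite(f"pics/{sys.argv[1]}.png",cv2.convertScaleAbs(c["frame"][:,:,::-1],alpha=1.4))
pickle.dump(c,open(sys.argv[1]+".pkl","wb"))
print(s["clock"],s["tcp_pos"],s["joint_pos"],s["wrist_force"],s["finger_gap"])
x=T[:3,0];print("yaw x",np.arctan2(x[1],x[0]),"z",T[:3,2])
E
python3 w.py w1
```

```text
1.45 [ 0.56513605 -0.25258484  0.22566306] [-5.50496532e-01  4.01663485e-01  1.71542178e-01  1.34139202e+00
  1.17835859e-03  8.98965038e-01] [-0.86462756 -0.38347548  0.28664305] 0.05560087491502771
yaw x 1.692130778640349 z [ 5.33844396e-06  1.37934313e-03 -9.99999049e-01]
```

View pics/w1.png

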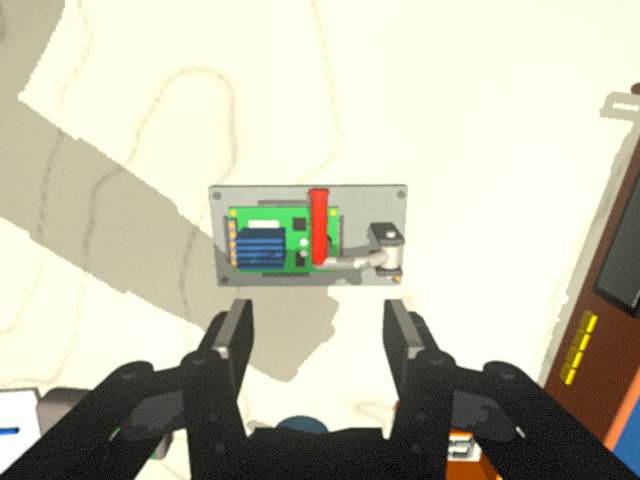

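```bash
python3 - <<'E'
from h import *
np.set_printoptions(precision=4,suppress=True)
c=pickle.load(open("w1.pkl","rb"))
print("handle free/root",atz(c,(318,191),.085),atz(c,(320.5,263),.085),atz(c,(318,191),.08),atz(c,(320,263),.08))
P=[atz(c,p,.005)[:2] for p in [(209,185),(407,185),(401,285),(218,286)]];print("plate",P)
print("sink",[atz(c,p,.058)[:2] for p in [(237,240),(285,240),(285,269),(237,269)]])
print("board",[atz(c,p,.018)[:2] for p in [(229,206),(339,206),(341,273),(231,273)]])
E
```

```text
handle free/root [ 0.5613 -0.2264  0.085 ] [ 0.571  -0.2875  0.085 ] [ 0.5614 -0.2273  0.08  ] [ 0.5709 -0.2895  0.08  ]
plate [array([ 0.4528, -0.2487]), array([ 0.6519, -0.2242]), array([ 0.6674, -0.3343]), array([ 0.466 , -0.3605])]
sink [array([ 0.4942, -0.2852]), array([ 0.5376, -0.2798]), array([ 0.5403, -0.3083]), array([ 0.4957, -0.3138])]
board [array([ 0.4767, -0.2647]), array([ 0.5855, -0.2513]), array([ 0.5977, -0.3227]), array([ 0.4822, -0.337 ])]
```

Call:
{"api": "move_arm", "payload": {
  "commands": [
    [[0,0,-0.9],[0,0,0],0.3],
    [[0,0,-0.9],[0,0,0],0.3],
    [[0,0,-0.9],[0,0,0],0.3],
    [[0,0,-0.6],[0,0,0],0.3],
    [[0,0,-0.3],[0,0,0],0.2]
  ]
}}

```text
clock: 2.0
tcp_pos: [0.5602, -0.2559, 0.0797]
orientation: [-0.002, 0.666, 0.746, -0.001]
wrist_force: [-0.2, -0.3, -0.3]
finger_gap: 0.051
```

```bash
python3 w.py w2
```

```text
2.0 [ 0.56015961 -0.25585612  0.07966059] [-5.58580088e-01  4.72408347e-01 -8.58453357e-02  1.01725015e+00
 -3.05903446e-04  9.00340914e-01] [-0.21992808 -0.28804827 -0.30950931] 0.05095723425588465
yaw x 1.682667164393616 z [-0.00415411  0.00223548 -0.99998887]
```

View pics/w2.png

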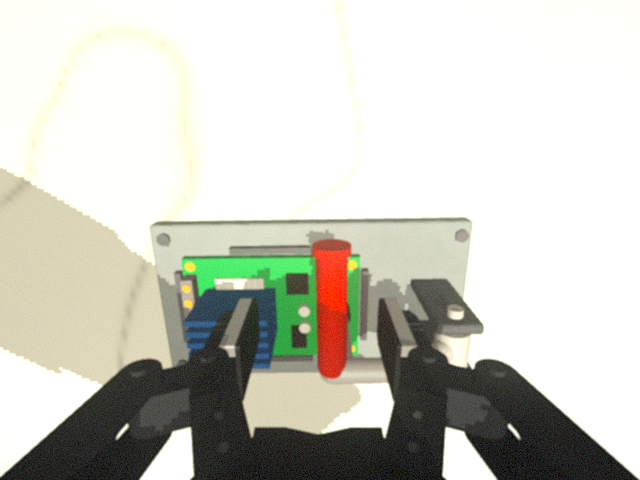

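Call:
{"api": "move_arm", "payload": {
  "commands": [
    [[0,0,0],[0,0,0],0.2],
    [[0,0,0],[0,0,0],0.2]
  ]
}}

```text
clock: 2.25
tcp_pos: [0.5636, -0.2569, 0.0842]
orientation: [0.001, 0.666, 0.746, 0.0]
wrist_force: [1.1, -0.5, 1.3]
finger_gap: 0.051
```

Call:
{"api": "move_arm", "payload": {
  "commands": [
    [[0.04,0.1,-0.05],[0,0,0.05],0],
    [[0,0,0],[0,0,0],-0.3],
    [[0,0,0],[0,0,0],-0.6],
    [[0,0,0],[0,0,0],-1],
    [[0,0,0],[0,0,0],-1]
  ]
}}

```text
clock: 2.75
tcp_pos: [0.5658, -0.2522, 0.0821]
orientation: [0.002, 0.663, 0.749, 0.001]
wrist_force: [1.9, 1.4, 4.9]
finger_gap: -0.0001
```

Call:
{"api": "move_arm", "payload": {
  "commands": [
    [[0,0,0],[0,0,0],-1],
    [[0,0,0],[0,0,0],-1]
  ]
}}

```text
clock: 2.95
tcp_pos: [0.5658, -0.2522, 0.0821]
orientation: [0.002, 0.663, 0.749, 0.001]
wrist_force: [1.3, 0.8, 4.4]
finger_gap: 0.0002
```

```bash
python3 w.py w3
```

```text
2.95 [ 0.56581237 -0.25218313  0.08205271] [-5.49196789e-01  4.70492800e-01 -8.26095295e-02  1.01422350e+00
  8.43445226e-04  8.99847498e-01] [1.28928126 0.8004781  4.43821144] 0.00016348556139660346
yaw x 1.6925474022679448 z [ 0.00340041 -0.00109219 -0.99999362]
```

View pics/w3.png

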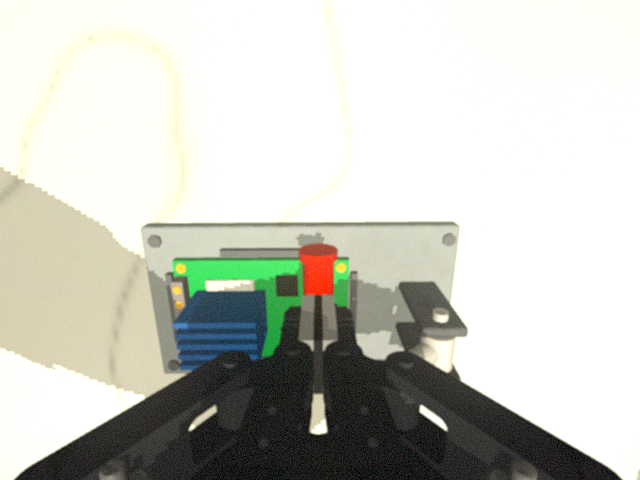

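```bash
python3 - <<'E'
from workcell import env, eyes
import cv2
for n,(a,b,c,d) in {"scene":(200,400,70,270),"top":(150,320,400,570)}.items():
    f=eyes.read_camera(n)["frame"][a:b,c:d,::-1]
    cv2.imwrite(f"pics/{n}4.png",cv2.convertScaleAbs(cv2.resize(f,(600,600),interpolation=cv2.INTER_CUBIC),alpha=1.6))
print(env.get_state()["wrist_force"])
E
```

```text
[2.39419689 0.91031527 4.47226265]
```

View pics/scene4.png

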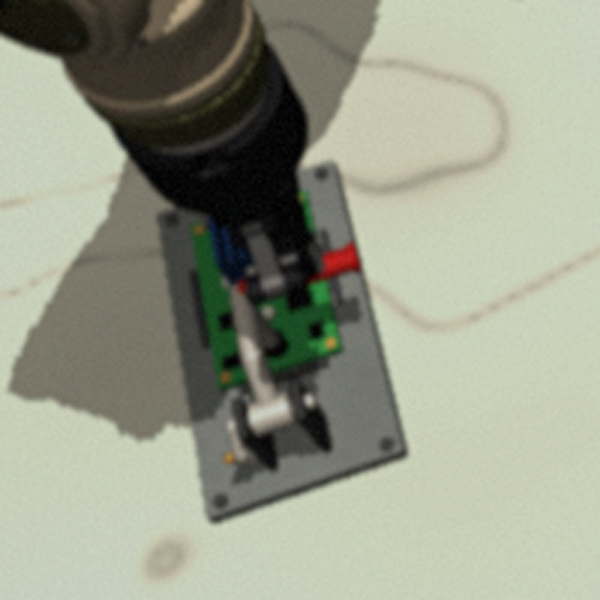

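View pics/top4.png

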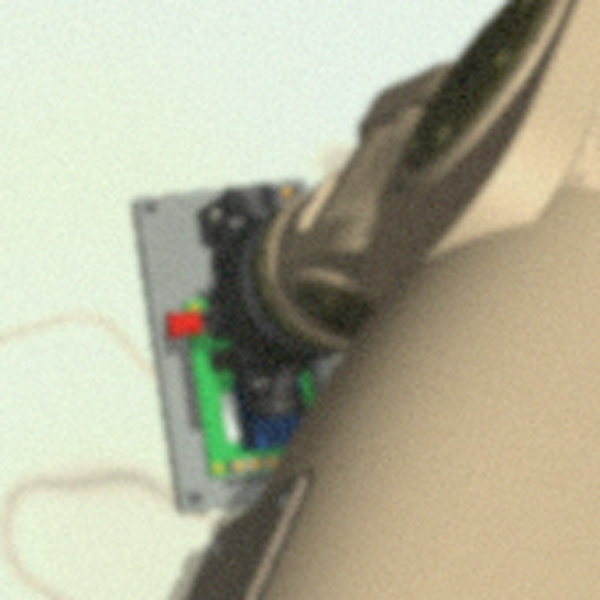

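```bash
python3 - <<'E'
from workcell import env
print(env.tcp_to_tips,[a for a in dir(env) if a[0]!='_'],env.get_state()["clock"])
E
```

```text
0.019 ['MotionError', 'get_state', 'tcp_to_tips'] 3.1
```

```bash
python3 - <<'E'
from h import *
c=d["scene"]
for y in (-.263,-.252,-.241):
  for z in (.063,.08,.087,.1):
    p=c["camera_from_world"]@np.array([.566-.122*(y+.252),y,z,1]);u=c["mtx"]@p[:3];u=u[:2]/u[2];print(y,z,((u-[70,200])*3).round())
c=pickle.load(open("w3.pkl","rb"))
cv2.imwrite("pics/w3z.png",cv2.resize(cv2.convertScaleAbs(c["frame"][220:420,220:420,::-1],alpha=2.5),(600,600),interpolation=cv2.INTER_CUBIC))
E
```

```text
-0.263 0.063 [295. 291.]
-0.263 0.08 [286. 278.]
-0.263 0.087 [282. 273.]
-0.263 0.1 [275. 262.]
-0.252 0.063 [315. 285.]
-0.252 0.08 [306. 272.]
-0.252 0.087 [303. 266.]
-0.252 0.1 [296. 256.]
-0.241 0.063 [335. 279.]
-0.241 0.08 [327. 265.]
-0.241 0.087 [323. 260.]
-0.241 0.1 [317. 249.]
```

View pics/w3z.png

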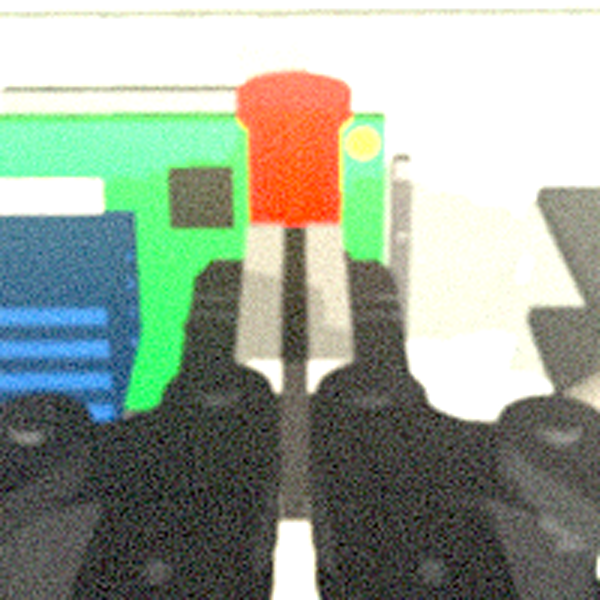

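Call:
{"api": "move_arm", "payload": {
  "commands": [
    [[0,0,0.4],[0,0,0],-1],
    [[0,0,0],[0,0,0],-0.1],
    [[0,0,0],[0,0,0],-0.1],
    [[0,0,0],[0,0,0],-0.1]
  ]
}}

```text
clock: 3.5
tcp_pos: [0.564, -0.2517, 0.0958]
orientation: [-0.0, 0.663, 0.749, -0.0]
wrist_force: [0.3, -0.1, 0.4]
finger_gap: 0.0385
```

Call:
{"api": "move_arm", "payload": {
  "commands": [
    [[0,0,-0.4],[0,0,0],-0.1],
    [[0,0,-0.3],[0,0,0],-0.1],
    [[0,0,-0.35],[0,0,0],-0.1],
    [[0,0,0],[0,0,0],-0.1]
  ]
}}

```text
clock: 3.9
tcp_pos: [0.5625, -0.2508, 0.0515]
orientation: [-0.002, 0.663, 0.749, -0.0]
wrist_force: [0.0, 0.1, 0.3]
finger_gap: 0.0383
```

```bash
python3 w.py w5
```

```text
3.9 [ 0.56245793 -0.25078485  0.05147299] [-5.49693635e-01  4.96502989e-01 -1.21975516e-01  9.57381062e-01
  7.46690276e-06  8.99849809e-01] [0.04861054 0.10809763 0.29183991] 0.0382565529341866
yaw x 1.6920429443648712 z [-0.00431343  0.00265152 -0.99998718]
```

View pics/w5.png

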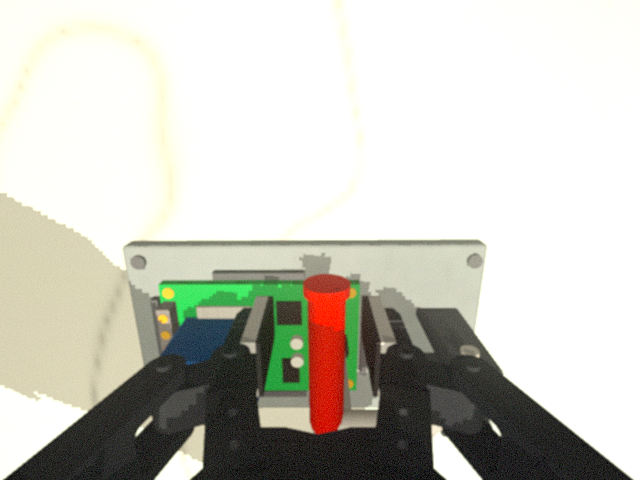

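Call:
{"api": "move_arm", "payload": {
  "commands": [
    [[0,0,0],[0,0,0],-0.5],
    [[0,0,0],[0,0,0],-1],
    [[0,0,0],[0,0,0],-1],
    [[0,0,0],[0,0,0],-1]
  ]
}}

```text
clock: 4.35
tcp_pos: [0.5659, -0.252, 0.0552]
orientation: [0.001, 0.663, 0.749, 0.001]
wrist_force: [5.6, 0.4, -2.8]
finger_gap: 0.0124
```

Call:
{"api": "move_arm", "payload": {
  "commands": [
    [[0.08,0.01,0.2],[0,0,0],-1],
    [[0.1,0.01,0.18],[0,0,0],-1],
    [[0.13,0.015,0.17],[0,0,0],-1],
    [[0.13,0.015,0.155],[0,0,0],-1]
  ]
}}

```text
clock: 4.75
tcp_pos: [0.5792, -0.2501, 0.0821]
orientation: [-0.002, 0.663, 0.748, -0.002]
wrist_force: [-4.8, -3.8, -5.5]
finger_gap: 0.0127
```

```bash
python3 w.py w6
```

```text
4.75 [ 0.57922722 -0.25005845  0.08206039] [-0.53302237  0.49823197 -0.03719951  1.04074544 -0.00341428  0.91756808] [-4.83845023 -3.77912638 -5.48474119] 0.012733651345378832
yaw x 1.6910096166567443 z [-6.36904835e-03 -2.06566282e-04 -9.99979696e-01]
```

View pics/w6.png

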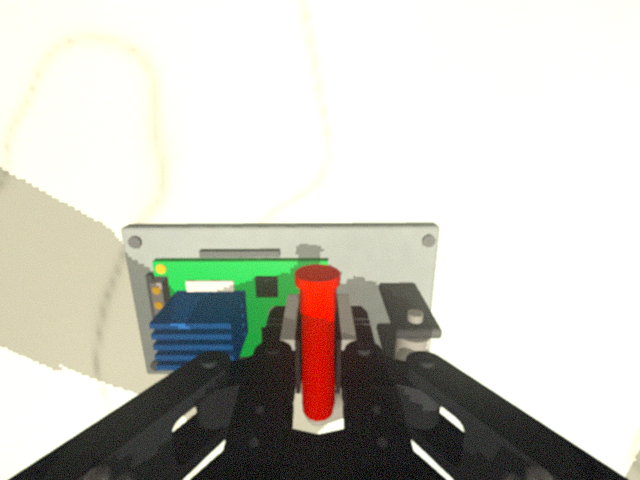

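Holding and rising with the handle. Continue over centre.

Call:
{"api": "move_arm", "payload": {
  "commands": [
    [[0.16,0.02,0.135],[0,0,0],-1],
    [[0.17,0.02,0.12],[0,0,0],-1],
    [[0.19,0.025,0.09],[0,0,0],-1],
    [[0.19,0.025,0.07],[0,0,0],-1]
  ]
}}

```text
clock: 5.2
tcp_pos: [0.6074, -0.2465, 0.1025]
orientation: [-0.001, 0.663, 0.748, -0.002]
wrist_force: [-6.7, -0.8, 3.8]
finger_gap: 0.0121
```

Call:
{"api": "move_arm", "payload": {
  "commands": [
    [[0.2,0.025,0.04],[0,0,0],-1],
    [[0.2,0.025,0.02],[0,0,0],-1],
    [[0.2,0.025,-0.01],[0,0,0],-1],
    [[0,0,0],[0,0,0],-1]
  ]
}}

```text
clock: 5.6
tcp_pos: [0.6371, -0.2429, 0.1026]
orientation: [0.002, 0.662, 0.749, 0.001]
wrist_force: [2.5, 2.1, 5.4]
finger_gap: 0.0122
```

```bash
python3 w.py w7
```

```text
5.6 [ 0.63710404 -0.24288158  0.10258871] [-0.48274538  0.57080406  0.13765046  1.13342577  0.00205149  0.96544878] [2.53526132 2.10269973 5.41751477] 0.01218930420493395
yaw x 1.6934011659936659 z [ 4.68737175e-03 -1.40500362e-04 -9.99989004e-01]
```

View pics/w7.png

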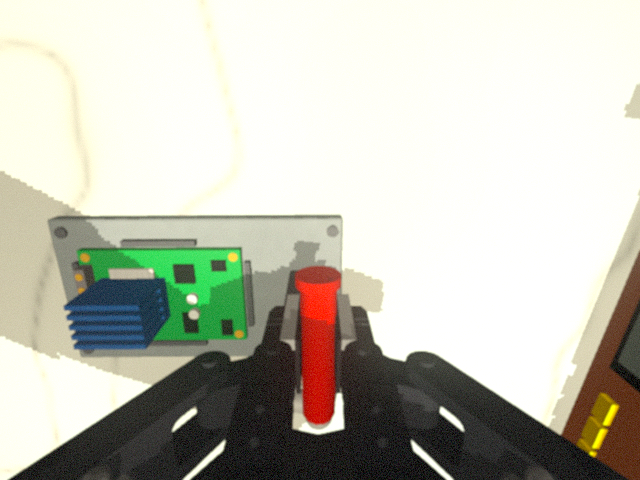

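Call:
{"api": "move_arm", "payload": {
  "commands": [
    [[0,0,0],[0,0,0],1],
    [[0.2,0.025,0],[0,0,0],1],
    [[0.2,0.025,0],[0,0,0],1],
    [[0,0,0],[0,0,0],1],
    [[0,0,0.3],[0,0,0],1]
  ]
}}

```text
clock: 6.15
tcp_pos: [0.6487, -0.2407, 0.1112]
orientation: [-0.002, 0.663, 0.749, -0.001]
wrist_force: [-0.8, 0.1, -0.5]
finger_gap: 0.0832
```

Call:
{"api": "move_arm", "payload": {
  "commands": [
    [[0,0,0.5],[0,0,0],1],
    [[0,0,0.8],[0,0,0],1],
    [[-0.3,0,0.8],[0,0,0.5],1],
    [[-0.5,0,0],[0,0,1],1],
    [[0,0,0],[0,0,0],1]
  ]
}}

```text
clock: 6.65
tcp_pos: [0.617, -0.2417, 0.2002]
orientation: [0.001, 0.581, 0.814, -0.0]
wrist_force: [0.5, -0.0, -0.4]
finger_gap: 0.0855
```

```bash
python3 w.py w8; python3 - <<'E'
from workcell import env, eyes
import cv2
for n,(a,b,c,d) in {"scene":(200,400,70,270),"top":(150,320,400,570)}.items():
    f=eyes.read_camera(n)["frame"][a:b,c:d,::-1]
    cv2.imwrite(f"pics/{n}8.png",cv2.convertScaleAbs(cv2.resize(f,(600,600),interpolation=cv2.INTER_CUBIC),alpha=1.6))
E
```

```text
6.65 [ 0.61701208 -0.2417232   0.20020755] [-4.94148229e-01  4.94344227e-01  2.52918700e-01  1.32729602e+00
 -5.53747549e-04  7.45672417e-01] [ 0.53674237 -0.01314847 -0.39652518] 0.08551259108969853
yaw x 1.9017704828881563 z [ 0.00156395 -0.00147153 -0.99999769]
```

View pics/w8.png

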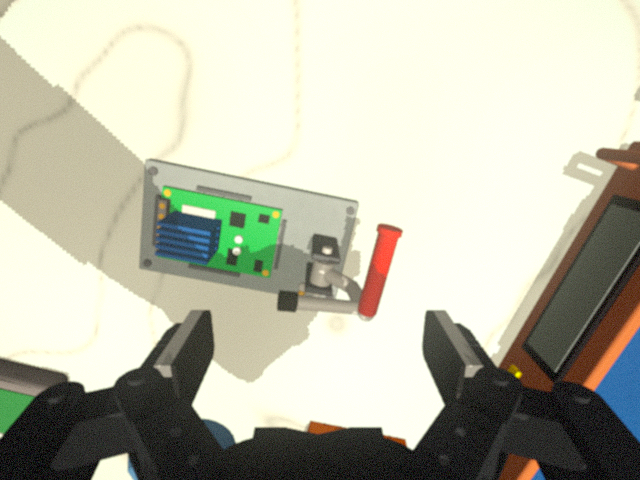

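View pics/scene8.png

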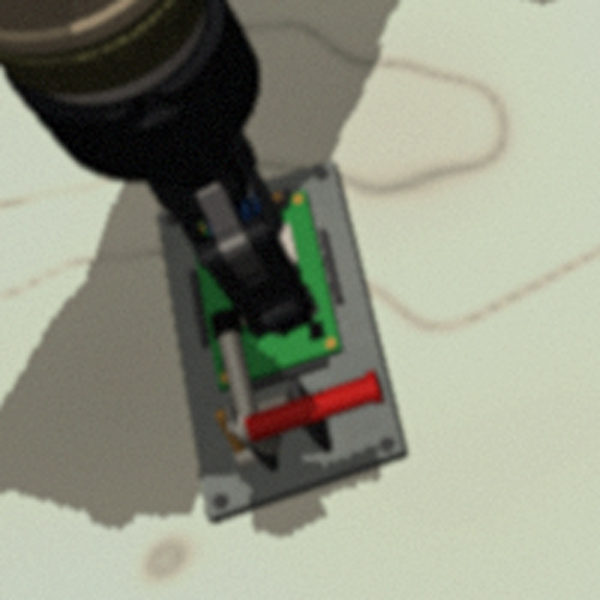

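```bash
python3 - <<'E'
from h import *
np.set_printoptions(precision=4,suppress=True)
c=pickle.load(open("w8.pkl","rb"))
for z in (.1,.12,.14):print(z,atz(c,(287,301),z))
print("sink top",[atz(c,p,.058)[:2] for p in [(165,213),(221,215),(213,262),(157,256)]])
print("board",[atz(c,p,.018)[:2] for p in [(165,186),(283,207),(267,277),(152,254)]])
g=np.array([.516,-.297]);xb=np.array([.9925,.122]);yb=np.array([-.122,.9925])
for z in (.1,.12,.14):
  q=atz(c,(287,301),z)[:2]-g;print(q@xb,q@yb)
cv2.imwrite("pics/w8z.png",cv2.resize(cv2.convertScaleAbs(c["frame"][150:320,130:300,::-1],alpha=1.6),(600,600),interpolation=cv2.INTER_CUBIC))
E
```

```text
0.1 [ 0.6107 -0.2971  0.1   ]
0.12 [ 0.609  -0.2865  0.12  ]
0.14 [ 0.6073 -0.2758  0.14  ]
sink top [array([ 0.4958, -0.2753]), array([ 0.5395, -0.2621]), array([ 0.5432, -0.3046]), array([ 0.4969, -0.3147])]
board [array([ 0.4778, -0.2656]), array([ 0.5849, -0.2493]), array([ 0.591 , -0.3219]), array([ 0.4791, -0.3349])]
0.09398871317733623 -0.011667427724425111
0.09361686410405318 -0.0009078854804947554
0.09324501503077016 0.00985165676343571
```

View pics/w8z.png

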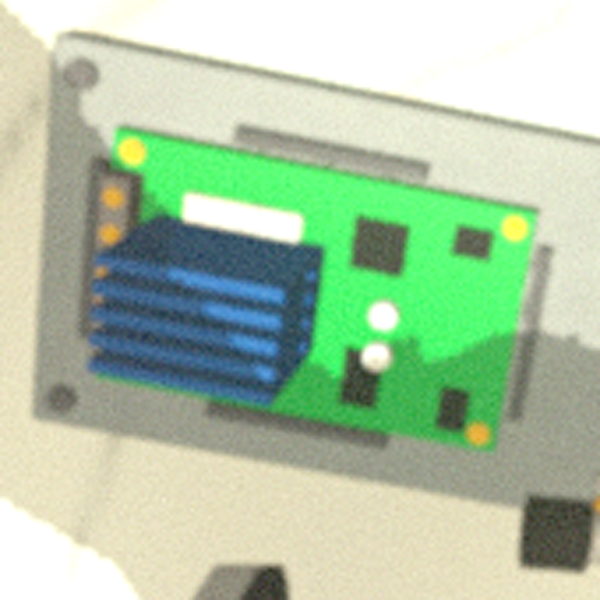

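Call:
{"api": "move_arm", "payload": {
  "commands": [
    [[-0.25,-0.14,0],[0,0,1],1],
    [[-0.25,-0.14,0],[0,0,1],1],
    [[-0.25,-0.14,0],[0,0,1],1],
    [[-0.25,-0.14,0],[0,0,1],1],
    [[-0.25,-0.14,0],[0,0,1],1]
  ]
}}

```text
clock: 7.3
tcp_pos: [0.5682, -0.2693, 0.1962]
orientation: [-0.001, 0.266, 0.964, 0.0]
wrist_force: [0.3, -0.6, 0.3]
finger_gap: 0.0851
```

Call:
{"api": "move_arm", "payload": {
  "commands": [
    [[-0.25,-0.14,0],[0,0,1],1],
    [[-0.25,-0.14,0],[0,0,1],1],
    [[-0.25,-0.14,0],[0,0,1],1],
    [[-0.25,-0.14,0],[0,0,1],1],
    [[-0.25,-0.14,0],[0,0,0.75],1]
  ]
}}

```text
clock: 7.8
tcp_pos: [0.5182, -0.2974, 0.1964]
orientation: [-0.001, -0.062, 0.998, 0.001]
wrist_force: [0.5, 0.5, 0.8]
finger_gap: 0.0856
```

Call:
{"api": "move_arm", "payload": {
  "commands": [
    [[0,0,-0.8],[0,0,0],1],
    [[0,0,-0.4],[0,0,0],1],
    [[0,0,0],[0,0,0],1],
    [[0,0,0],[0,0,0],1]
  ]
}}

```text
clock: 8.2
tcp_pos: [0.5185, -0.2971, 0.1489]
orientation: [-0.001, -0.06, 0.998, 0.001]
wrist_force: [-0.0, 0.1, 0.7]
finger_gap: 0.0855
```

```bash
python3 w.py w9
```

```text
8.2 [ 0.51847101 -0.29712015  0.1488651 ] [-6.54716942e-01  3.89653662e-01 -3.60469495e-02  1.14663491e+00
  1.09085490e-04 -7.75397427e-01] [-0.02998501  0.07584058  0.73729319] 0.08553257224686396
yaw x -3.020911661055224 z [-0.00115449  0.0010238  -0.99999881]
```

View pics/w9.png

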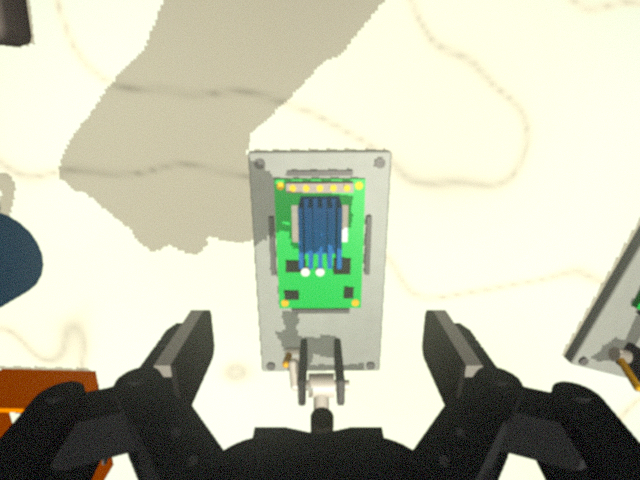

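Call:
{"api": "move_arm", "payload": {
  "commands": [
    [[-0.07,0,-0.8],[0,0,0],1],
    [[0,0,-0.8],[0,0,0],1],
    [[0,0,-0.8],[0,0,0],1],
    [[0,0,-0.4],[0,0,0],1],
    [[0,0,0],[0,0,0],1]
  ]
}}

```text
clock: 8.75
tcp_pos: [0.5147, -0.2964, 0.0357]
orientation: [-0.001, -0.061, 0.998, 0.001]
wrist_force: [-0.7, 0.4, 0.2]
finger_gap: 0.0857
```

Call:
{"api": "move_arm", "payload": {
  "commands": [
    [[0,0,0],[0,0,0],1],
    [[0,0,0],[0,0,0],1]
  ]
}}

```text
clock: 8.95
tcp_pos: [0.517, -0.2983, 0.0393]
orientation: [0.001, -0.061, 0.998, -0.001]
wrist_force: [-0.6, -0.1, 0.6]
finger_gap: 0.0854
```

```bash
python3 w.py w10
```

```text
8.95 [ 0.51698771 -0.29826543  0.03931883] [-6.57772517e-01  4.69381787e-01 -2.00881567e-01  8.97197606e-01
  9.57850213e-05 -7.79099942e-01] [-0.64097401 -0.08749673  0.62444582] 0.08536331141947327
yaw x -3.0202622914111217 z [ 0.00269802 -0.00196329 -0.99999443]
```

View pics/w10.png

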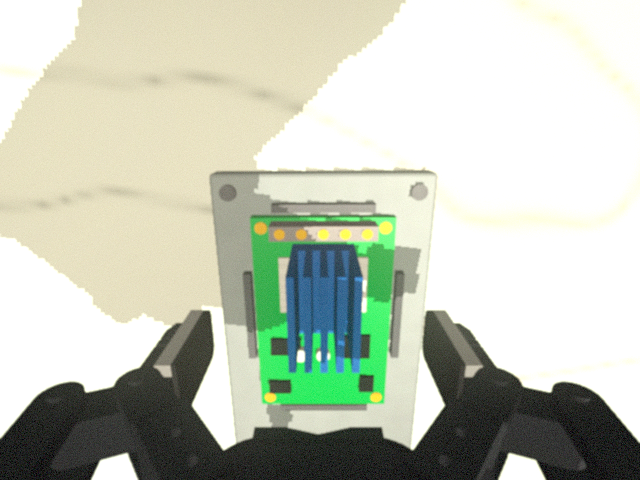

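Call:
{"api": "move_arm", "payload": {
  "commands": [
    [[0,0.05,-0.3],[0,0,0],1],
    [[0,0,-0.15],[0,0,0],0.5],
    [[0,0,0],[0,0,0],0.2],
    [[0,0,0],[0,0,0],0],
    [[0,0,0],[0,0,0],-0.15]
  ],
  "newtons": 50
}}

```text
clock: 9.5
tcp_pos: [0.5156, -0.2954, 0.0194]
orientation: [0.0, -0.061, 0.998, 0.0]
wrist_force: [0.5, -0.2, -0.3]
finger_gap: 0.0363
```

Call:
{"api": "move_arm", "payload": {
  "commands": [
    [[0,0,0],[0,0,0],-0.5],
    [[0,0,0],[0,0,0],-1],
    [[0,0,0],[0,0,0],-1],
    [[0,0,0],[0,0,0],-1]
  ]
}}

```text
clock: 9.9
tcp_pos: [0.5158, -0.2955, 0.0197]
orientation: [0.0, -0.061, 0.998, -0.0]
wrist_force: [0.2, -0.9, 2.2]
finger_gap: 0.0297
```

```bash
python3 w.py w11
```

```text
9.9 [ 0.51583112 -0.29551579  0.01965527] [-6.55257997e-01  4.87481446e-01 -2.26521994e-01  8.56076089e-01
  5.60397384e-05 -7.76594495e-01] [ 0.21942841 -0.85066413  2.22001024] 0.02971783327307071
yaw x -3.0202560084443157 z [ 6.02491126e-04 -3.92357413e-04 -9.99999742e-01]
```

View pics/w11.png

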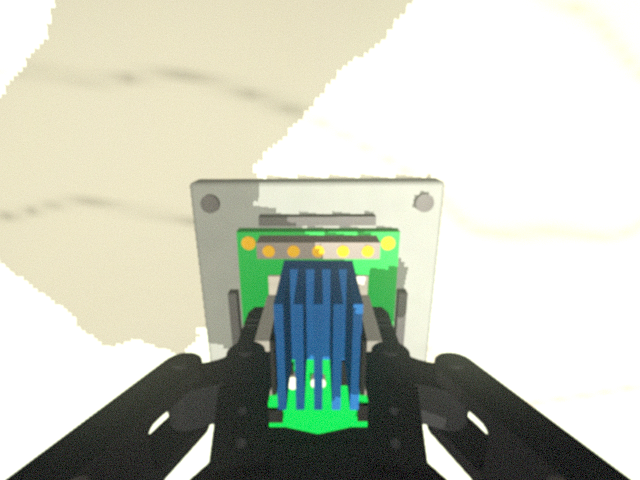

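Call:
{"api": "move_arm", "payload": {
  "commands": [
    [[0,0,0.15],[0,0,0],-1],
    [[0,0,0.3],[0,0,0],-1],
    [[0,0,0.5],[0,0,0],-1],
    [[0,0,0.7],[0,0,0],-1],
    [[0,0,0.7],[0,0,0],-1]
  ]
}}

```text
clock: 10.45
tcp_pos: [0.5151, -0.2949, 0.1146]
orientation: [-0.0, -0.061, 0.998, 0.0]
wrist_force: [0.6, -0.3, -1.2]
finger_gap: 0.0293
```

Call:
{"api": "move_arm", "payload": {
  "commands": [
    [[0,0,0.7],[0,0,0],-1],
    [[0,0,0.5],[0,0,0],-1],
    [[0,0,0],[0,0,0],-1]
  ]
}}

```text
clock: 10.75
tcp_pos: [0.5172, -0.2965, 0.1655]
orientation: [0.003, -0.061, 0.998, -0.002]
wrist_force: [-0.1, -0.9, -1.1]
finger_gap: 0.0291
```

```bash
python3 w.py w12
```

```text
10.75 [ 0.51723526 -0.29646779  0.16545947] [-6.55125285e-01  3.71586267e-01 -2.11693664e-02  1.17149749e+00
  1.29464266e-04 -7.76549370e-01] [-0.10519051 -0.87600127 -1.1131933 ] 0.029129228630522357
yaw x -3.0201574547372045 z [ 0.00526742 -0.00388382 -0.99997858]
```

View pics/w12.png

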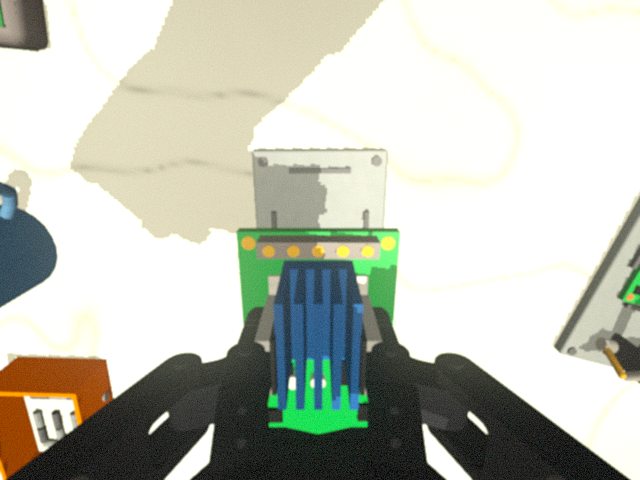

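Call:
{"api": "move_arm", "payload": {
  "commands": [
    [[0,0.3,0],[0,0,0],-1],
    [[0,0.6,0],[0,0,0],-1],
    [[0,0.8,0],[0,0,0],-1],
    [[0,0.8,0],[0,0,0],-1],
    [[0,0.8,0],[0,0,0],-1]
  ]
}}

```text
clock: 11.3
tcp_pos: [0.5139, -0.1608, 0.1593]
orientation: [-0.002, -0.061, 0.998, 0.001]
wrist_force: [0.5, 0.2, -1.1]
finger_gap: 0.0291
```

Call:
{"api": "move_arm", "payload": {
  "commands": [
    [[0,0.8,0],[0,0,0],-1],
    [[0,0.8,0],[0,0,0],-1],
    [[0,0.8,0],[0,0,0],-1],
    [[0,0.8,0],[0,0,0],-1],
    [[0,0.8,0],[0,0,0],-1]
  ]
}}

```text
clock: 11.8
tcp_pos: [0.5136, -0.001, 0.1595]
orientation: [-0.002, -0.061, 0.998, 0.001]
wrist_force: [1.1, -1.0, -1.4]
finger_gap: 0.0292
```

Call:
{"api": "move_arm", "payload": {
  "commands": [
    [[0,0.8,0],[0,0,0],-1],
    [[0,0.8,0],[0,0,0],-1],
    [[0,0.8,0],[0,0,0],-1],
    [[0,0.8,0],[0,0,0],-1],
    [[0,0.8,0],[0,0,0],-1]
  ]
}}

```text
clock: 12.3
tcp_pos: [0.5134, 0.1584, 0.1594]
orientation: [-0.002, -0.061, 0.998, -0.0]
wrist_force: [-0.4, -0.2, -0.9]
finger_gap: 0.0291
```

Call:
{"api": "move_arm", "payload": {
  "commands": [
    [[0,0.8,0],[0,0,0],-1],
    [[0,0.8,0],[0,0,0],-1],
    [[0,0.8,0],[0,0,0],-1],
    [[0,0.8,0],[0,0,0],-1],
    [[0,0.7,0],[0,0,0],-1]
  ]
}}

```text
clock: 12.8
tcp_pos: [0.5133, 0.3143, 0.1592]
orientation: [-0.002, -0.061, 0.998, -0.0]
wrist_force: [-0.7, 0.2, -1.0]
finger_gap: 0.0293
```

```bash
python3 w.py w13
```

```text
12.8 [0.51332335 0.31431528 0.15920825] [ 4.15872471e-01  3.94207607e-01 -3.21290947e-03  1.17718887e+00
  4.84585099e-04  2.93537852e-01] [-0.72911398  0.17204517 -0.98062188] 0.029277587727380112
yaw x -3.019260170133083 z [-0.00368381 -0.00109714 -0.99999261]
```

View pics/w13.png

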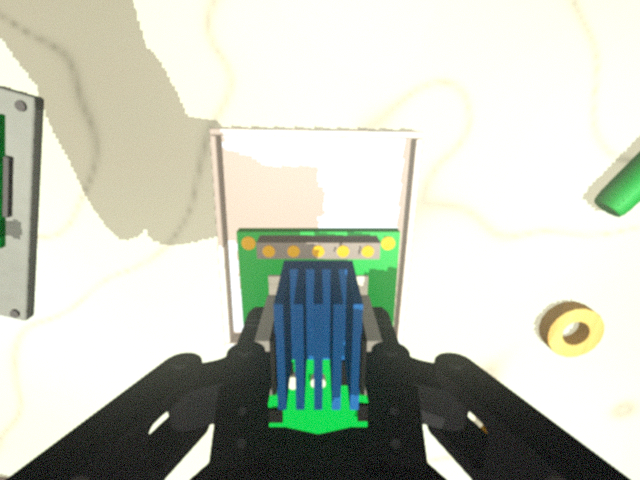

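```bash
python3 - <<'E'
from h import *
np.set_printoptions(precision=4,suppress=True)
c=pickle.load(open("w13.pkl","rb"))
a=atz(c,(211,132),.024)[:2];b=atz(c,(417,132),.024)[:2];r=atz(c,(397,338),.024)[:2];l=atz(c,(231,340),.024)[:2]
print(a,b,np.linalg.norm(a-b),l,r)
e=(b-a)/np.linalg.norm(b-a);x=np.array([e[1],-e[0]]);print(e,x,(a+b)/2+x*.095)
E
```

```text
[0.4505 0.2262] [0.4316 0.3785] 0.1534851208127169 [0.628  0.2499] [0.6075 0.3973]
[-0.1233  0.9924] [0.9924 0.1233] [0.5353 0.314 ]
```

Call:
{"api": "move_arm", "payload": {
  "commands": [
    [[0,0,-0.6],[0,0,0],-1],
    [[0,0,-0.8],[0,0,0],-1],
    [[0,0,-0.8],[0,0,0],-1],
    [[0,0,-0.5],[0,0,0],-1],
    [[0,0,-0.3],[0,0,0],-1]
  ]
}}

```text
clock: 13.35
tcp_pos: [0.5121, 0.3118, 0.0375]
orientation: [-0.003, -0.061, 0.998, -0.001]
wrist_force: [-0.1, -0.4, -1.3]
finger_gap: 0.029
```

Call:
{"api": "move_arm", "payload": {
  "commands": [
    [[0,0,0],[0,0,0],-1],
    [[0,0,0],[0,0,0],-1],
    [[0,0,0],[0,0,0],-1]
  ]
}}

```text
clock: 13.65
tcp_pos: [0.5165, 0.3132, 0.0426]
orientation: [0.001, -0.061, 0.998, 0.0]
wrist_force: [0.5, 0.3, -1.3]
finger_gap: 0.0294
```

Call:
{"api": "move_arm", "payload": {
  "commands": [
    [[0,0,-0.25],[0,0,0],-1],
    [[0,0,-0.2],[0,0,0],-1],
    [[0,0,-0.12],[0,0,0],-1],
    [[0,0,-0.08],[0,0,0],-1],
    [[0,0,0],[0,0,0],-1]
  ]
}}

```text
clock: 14.15
tcp_pos: [0.515, 0.3125, 0.0145]
orientation: [-0.001, -0.061, 0.998, -0.0]
wrist_force: [-0.0, -0.4, -1.2]
finger_gap: 0.0296
```

Call:
{"api": "move_arm", "payload": {
  "commands": [
    [[0,0,0],[0,0,0],-1],
    [[0,0,0],[0,0,0],-1]
  ]
}}

```text
clock: 14.35
tcp_pos: [0.5158, 0.3129, 0.0156]
orientation: [0.0, -0.061, 0.998, 0.0]
wrist_force: [-0.4, -0.2, -1.0]
finger_gap: 0.0296
```

Call:
{"api": "move_arm", "payload": {
  "commands": [
    [[0,0,-0.04],[0,0,0],-1],
    [[0,0,-0.03],[0,0,0],-1],
    [[0,0,0],[0,0,0],-1],
    [[0,0,0],[0,0,0],-1]
  ]
}}

```text
clock: 14.75
tcp_pos: [0.5158, 0.3128, 0.0127]
orientation: [0.0, -0.061, 0.998, 0.0]
wrist_force: [0.5, 0.2, -0.6]
finger_gap: 0.0292
```

Call:
{"api": "move_arm", "payload": {
  "commands": [
    [[0,0,-0.03],[0,0,0],-1],
    [[0,0,-0.02],[0,0,0],-1],
    [[0,0,0],[0,0,0],-1]
  ]
}}

```text
clock: 15.05
tcp_pos: [0.5158, 0.3128, 0.0126]
orientation: [0.001, -0.061, 0.998, 0.0]
wrist_force: [-4.4, -1.8, 11.7]
finger_gap: 0.0292
```

Touching the floor (12 N). Release gradually and rise.

Call:
{"api": "move_arm", "payload": {
  "commands": [
    [[0,0,0.03],[0,0,0],-1],
    [[0,0,0],[0,0,0],-0.2],
    [[0,0,0],[0,0,0],0.1],
    [[0,0,0],[0,0,0],0.5],
    [[0,0,0],[0,0,0],0.8]
  ]
}}

```text
clock: 15.55
tcp_pos: [0.5154, 0.3127, 0.0114]
orientation: [-0.0, -0.061, 0.998, -0.0]
wrist_force: [-0.1, 0.4, 0.0]
finger_gap: 0.0739
```

Call:
{"api": "move_arm", "payload": {
  "commands": [
    [[0,0,0],[0,0,0],0.8],
    [[0,0,0.3],[0,0,0],0.8],
    [[0,0,0.8],[0,0,0],0.8],
    [[0,0,0.9],[0,0,0],0.8],
    [[-0.2,0,0.9],[0,0,0],0.8]
  ]
}}

```text
clock: 16.05
tcp_pos: [0.5082, 0.3127, 0.1297]
orientation: [0.0, -0.06, 0.998, 0.0]
wrist_force: [-0.1, -0.4, -0.9]
finger_gap: 0.0765
```

Call:
{"api": "move_arm", "payload": {
  "commands": [
    [[-0.9,0,0.8],[0,0,0],0.8],
    [[-0.9,0,0.3],[0,0,0],0.8],
    [[0,0,0],[0,0,0],0.8],
    [[0,0,0],[0,0,0],0.8]
  ]
}}

```text
clock: 16.45
tcp_pos: [0.4357, 0.3131, 0.1732]
orientation: [0.001, -0.061, 0.998, 0.001]
wrist_force: [-0.0, -0.1, 0.2]
finger_gap: 0.0768
```

```bash
python3 w.py w14;  python3 - <<'E'
from workcell import env, eyes
import cv2
for n in ["scene","top"]:
    f=eyes.read_camera(n)["frame"][:,:,::-1]
    cv2.imwrite(f"pics/{n}14.png",cv2.convertScaleAbs(f,alpha=1.5))
E
```

```text
16.45 [0.43567541 0.31313282 0.17319944] [ 4.73583650e-01  2.58550302e-01 -1.60335590e-01  1.14908697e+00
 -1.07764469e-04  3.51263422e-01] [-0.03381908 -0.09354992  0.1823086 ] 0.07682634724498645
yaw x -3.0192737473900975 z [ 0.00256186  0.00119182 -0.99999601]
```

View pics/w14.png

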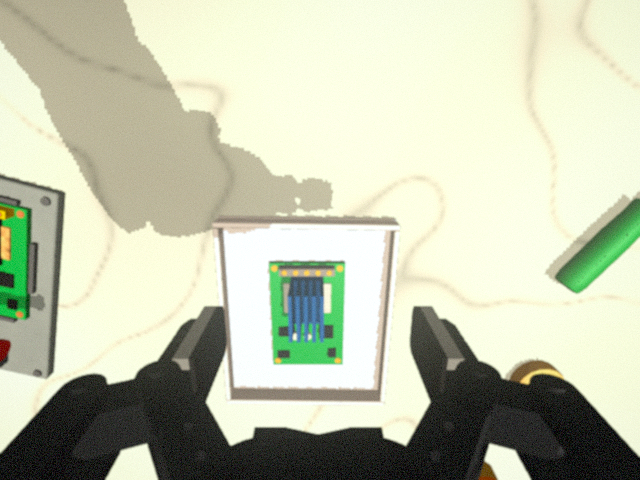

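View pics/scene14.png

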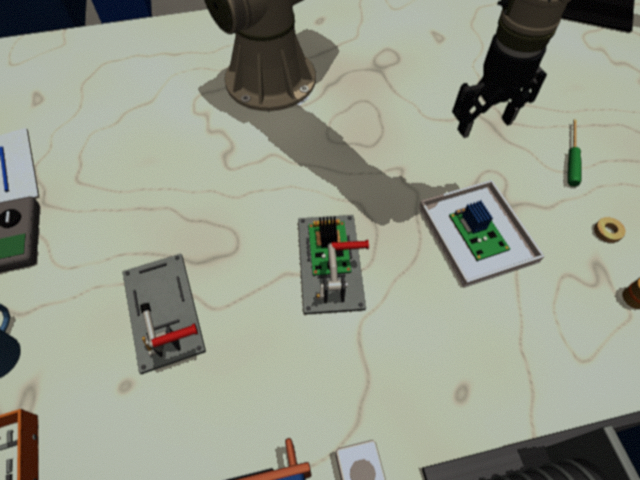

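The board lies flat in the middle of the tray (w14, around (307,312)). In the scene view the second finger is still shut at (350,245), the first stands open, and the gripper is clear.

```bash
python3 -c "
from workcell import job
print(job.hand_in())"
```

```text
the job is handed in; nothing more can be done
None
```

The blue-sink board is now in the white tray, heat sink up, and I handed the job in at about 16.6 s. The hand-in gave no verdict.

**What I did:** I pinched the red handle and swung it past centre to about 1.4 rad, judged from the arm's path. When I released it, the camera showed it staying open with the board still in its nest. Then I gripped the heat sink, lifted the board straight up, carried it over and lowered it to the tray floor. I released it there and backed the gripper away.

**Last checks:** The wrist and scene pictures show the board lying flat near the middle of the tray. The black-sink board's finger is still shut, and the gripper is clear, reading about 0 N.

**What disagreed:**
- **Fingertip position:** the stated fingertips, 19 mm ahead of the TCP, did not match what I saw. The tips were about 24 mm short of that, so my first pinch closed on top of the handle with about 5 N. I corrected later grasps by that amount.
- **Floor contact:** setting the board down pressed on the tray floor with about 12 N for a moment.
- **Position accuracy:** the cameras agreed to within a few mm on most points, up to about 9 mm on one end of the handle.

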